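# Blank off the bench gas outlet

### The arm

A 6-joint arm with a two-finger parallel gripper is mounted at the origin on the work surface. World frame = base frame: x ahead of the robot, y to its left, z up, the work surface at z = 0. Lengths are in m, angles in rad, forces in N, time in s.
With the tool pointing down it reaches from about 0.35 to 0.975 m from the base axis. Payload 4.9 kg.
Tool frame: the origin (TCP) lies on the mounting face of the last link; the fingertips stand 173 mm ahead of it and the grasp point (between the pads) lies 155 mm ahead of it (tcp_to_grasp is the distance from the TCP to the grasp point, in m); z points along the fingers, y is the line along which they close (so a half turn about z gives the same grasp; the last joint's range is limited). The gripper opens to 85 mm and grips with 20 to 120 N. Pads are 22 mm wide; open, the fingers measure 114 mm over their backs; the gripper's body (76 mm by 85 mm) begins 54 mm behind the grasp point. The pads swing forward as they close: fully open they stand 13 mm farther back than shut.
Start: joints at [1.185, 0.053, 1.613, -0, 1.476, -0.119], TCP at [0.165, 0.603, 0.405] pointing down, gripper open.
Joint ranges: [-3.01, 3.01], [-1.01, 2.22], [0.06, 2.58], [-1.02, 4.17], [0.09, 2.62], [-3.14, 3.14]. Speed limits (rad/s): [2.57, 2.57, 3.14, 3.14, 3.14, 3.14].

### API

Orientations are given as a rotation vector (axis times angle).
In Python, from station import get_obs, get_image, calibration, finish_job, tcp_to_grasp gives the robot as it stands. The module is installed in compiled form; this text tells all that it offers.
- The arm moves only by the tool arm_command, never from a script. Its argument "plan" is a list that holds one entry, the list of rows, each a list of 6 numbers: the shift along the tool's x, y, z in cm, then the turn, a rotation vector about the tool's x, y, z in rad. A call has 1 to 12 rows; each row is the pose to reach, as a shift and turn from the pose commanded when the call began, along the tool's axes at that moment; what a row does not reach only later rows make up. A row lasts 1/12 s, in which the tool goes at most 41.7 mm and 7.16 degrees, less where a joint would pass 70% of its speed; a pose out of reach is approached as far as the arm can. A call with a gripper value outside its range is refused whole. "gripper" is the closure, from -1 (fully open) to 1 (shut), set as the call begins (left out, the last holds). The fingers move at their own pace and stop on an object; "force" is the grip in N (left out, the last holds). Time passes only in rows, so rows that repeat a pose let the fingers close. It gives the time, the measured TCP pose, the force, the opening and the grip force at its end, in the units of the state.
- get_obs(): the state, without advancing time (a new reading comes with each control period).
- get_image(name): name is "side" or "top"; returns (picture, depth): 400x640x3 uint8, blue, green, red; 400x640 float32, m along the optical axis (not along the pixel's ray), 0 where there is no reading.
- calibration(name): a dict with "fx", "fy", "cx", "cy" (pixels), "pose" (4x4, takes a point from camera to world coordinates). Camera axes: x right, y up, looking along -z (the intrinsics and any distortion apply to the point x, -y, -z); pixel columns grow to the right and rows downward; lengths in m; the calibration is good to about 2 mm. A picture is of the moment at which its call begins. calibration takes no time and is no camera call.
- finish_job(): hands the job in; it is judged then, once.
The state is a dict: "t": time; "q": joint angles; "dq": joint speeds; "effort": joint torques, N m; "tool_pos": TCP position; "tool_rot": TCP orientation; "contact_force": force on the tool from outside, world axes, zero at the start; "wrist_torque": the same for the moment, N m; "opening": finger opening in m; "grip_force": force on a finger pad.
Only numpy, scipy, OpenCV 4.12 (cv2) and the standard library are available. Lean on these libraries where they do the work, as an engineer would, in place of code of your own. Each camera call takes 0.05 s, during which the arm holds its last target. There are 200 camera calls.

### The job

Close off the larger of the two gas outlets in the bench: by hand, without the wrench, turn its steel cap nut clockwise (seen from above) until it is just finger-tight, then slide the open jaws of the wrench over the nut's hexagon, flat on the bench, and use the wrench to turn the nut a further quarter turn clockwise, no more. The fingers alone must not force the nut beyond finger-tight. The wrench may stay lying flat on the nut or lie on the bench; leave the bottle, the beaker and the rack where they are.

Things in the scene. Friction and masses are not known exactly. Their poses are not given: they have to be found in the camera images.
- outlet: The fixed outlet that carries the large cap nut. Origin on the nut's axis at bench height (z = 0), z up. Its x axis points along the black witness line on the bench (32 mm long, 4 mm wide, from 44 to 76 mm from the axis, flat). Yaw can be anything.
- nut_top (a point): Centre of the large steel cap nut's top, 60 mm above the bench; turns with the nut. Foot: hexagon 40 mm across flats, 3 to 27 mm above the bench; flats face 0, 60, 120... degrees from this x axis, which the black line on top follows. Above it a round knurled grip, 31 mm diameter, 27 to 60 mm above the bench, gripped from above at any yaw. The nut turns in place without rising or sinking.
- nut (a joint): Easy thread travel of the large nut (rad): starts between -2.2 and -0.9, grows clockwise seen from above; 0 is finger-tight (a stop), when the nut's black line first points along the bench's black line. Takes about 0.12 N m; stays where it is left; turning the nut back loosens it.
- seat (a joint): Extra turn of the same nut beyond finger-tight (rad): 0 at the start, grows clockwise seen from above; a quarter turn is 1.57. It moves only with joint nut at its stop and takes about 1.2 N m (9 N on the wrench 130 mm from the nut's axis); stays where it is left. The nut's whole angle is nut + seat.
- wrench: Loose steel open-ended wrench lying flat, 190 mm long, 14 mm thick, 0.35 kg. Origin: middle of its length, underside; x from handle to jaws, z up. Handle 22 mm wide, x -95 to 34 mm. Head 68 mm wide; parallel jaws 41.5 mm apart, open to +x, from the throat at x = 51 mm to flared tips at 96 mm. Fits the hexagon with its y axis square to a pair of flats (six ways). Can be pushed by the handle's side.
- wrench_jaw (a point): Point between the wrench's jaws, 72 mm from the wrench's origin towards the jaws and 7 mm above its underside. It lies on the nut's axis when the jaws are fully on (throat 1 mm from the hexagon).
- wrench_handle (a point): Point in the wrench's handle, 60 mm from the wrench's origin away from the jaws, 132 mm from point wrench_jaw, at mid-thickness.
- small_outlet: A second outlet, fixed, with a fixed cap nut of the same form, but only 26 mm across flats and 40 mm tall: not to be worked on. Origin on its axis at bench height.
- bottle: Amber bottle, 66 mm in diameter, 130 mm tall, upright; bystander. Origin under its centre.
- beaker: White ceramic beaker, 76 mm across the rim, 85 mm tall; bystander. Origin under its centre.
- rack: Grey tube rack 70 x 170 x 45 mm with tube tops 18 mm above it; bystander. Origin under its centre.

How it is judged:
By the outcome, as a careful person would: the job done as asked, in the order asked, and still so for the second after the job is handed in, with the robot touching nothing.
It also fails if it takes over 72 s, if anything falls off the work surface, if the arm or the gripper's body presses on something with over 40 N, if the wrist force passes 120 N, or if a joint passes its speed limit or range.

## Working session

There is one attempt and no reset: what is moved stays moved. The work goes in short steps, Python scripts to look and compute and a tool call to move; the robot and the scene stay as the last step left them, time stands still between calls to the robot, and variables do not carry over. Pictures are saved under pics/ and viewed, at most 12 in all, crops included, and the job is handed in when it is done.

Besides the shell and the picture viewer there is one more tool, called after "Emit:" as a command line: name --argument value ..., lists and objects as JSON in quotes. arm_command: Moves the arm, as the interface text tells. Its arguments: {"type":"object","properties":{"plan":{"type":"array"},"gripper":{"type":"number"},"force":{"type":"number"}},"required":["plan"]}

```bash
mkdir -p pics; cat > h.py <<'E'
import numpy as np, cv2
from scipy.spatial.transform import Rotation as R
from station import *
def cam(n):
    im,d=get_image(n); return im,d,calibration(n)
def ray(c,u,v,z):
    P=np.array(c['pose']); d=P[:3,:3]@np.array([(u-c['cx'])/c['fx'],-(v-c['cy'])/c['fy'],-1.]); o=P[:3,3]
    return o+d*(z-o[2])/d[2]
def pix(c,p):
    P=np.array(c['pose']); q=P[:3,:3].T@(np.array(p)-P[:3,3]); return c['cx']+c['fx']*q[0]/-q[2], c['cy']-c['fy']*q[1]/-q[2]
E
python3 - <<'E'
from h import *
for n in('top','side'):
    im,d,c=cam(n); cv2.imwrite(f'pics/{n}0.png',im); print(n,{k:v for k,v in c.items()})
o=get_obs(); print(o); print(tcp_to_grasp, R.from_rotvec(o['tool_rot']).as_matrix())
E
```

```text
top {'fx': 415.6557135513747, 'fy': 415.6557135513747, 'cx': 318.4731664562921, 'cy': 203.87451258401776, 'pose': array([[ 0.02568337,  0.99410617, -0.10532466,  0.47874735],
       [-0.99962646,  0.02652404,  0.00658856,  0.11263841],
       [ 0.00934336,  0.10511611,  0.99441606,  1.14666991],
       [ 0.        ,  0.        ,  0.        ,  1.        ]])}
side {'fx': 362.53011186478227, 'fy': 362.53011186478227, 'cx': 318.6844696437256, 'cy': 204.97940728026023, 'pose': array([[ 0.97905605,  0.11103384, -0.17064799,  0.41510672],
       [-0.20347388,  0.56206176, -0.80167634, -0.69025867],
       [ 0.00690151,  0.81960848,  0.57288246,  0.65462286],
       [ 0.        ,  0.        ,  0.        ,  1.        ]])}
{'t': 0.1, 'q': array([ 1.18500476e+00,  5.33060087e-02,  1.61418018e+00, -2.59961564e-05,
        1.47603650e+00, -1.18978128e-01]), 'dq': array([-0.00067728, -0.00301432, -0.00222842, -0.00163278,  0.00120698,
        0.00027279]), 'effort': array([-3.61493176e-04, -3.94899273e+01, -3.71363747e+01, -1.18584148e-04,
        3.92862072e-03,  6.77418313e-06]), 'tool_pos': array([0.16468052, 0.60265301, 0.40356222]), 'tool_rot': array([-4.17802682e-01, -3.11322438e+00,  2.94537465e-03]), 'contact_force': array([ 0.02383864,  0.19157972, -0.07499853]), 'wrist_torque': array([-0.04207726, -0.03163457,  0.02164813]), 'grip_force': 0.0, 'opening': 0.0853288498148648}
0.1547 [[-9.64616541e-01  2.63655905e-01 -7.02281673e-04]
 [ 2.63656762e-01  9.64614887e-01 -1.79792008e-03]
 [ 2.03399110e-04 -1.91946476e-03 -9.99998137e-01]]
```

View pics/top0.png

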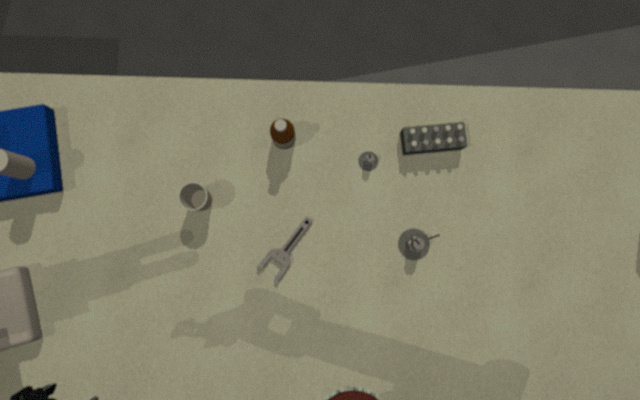

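View pics/side0.png

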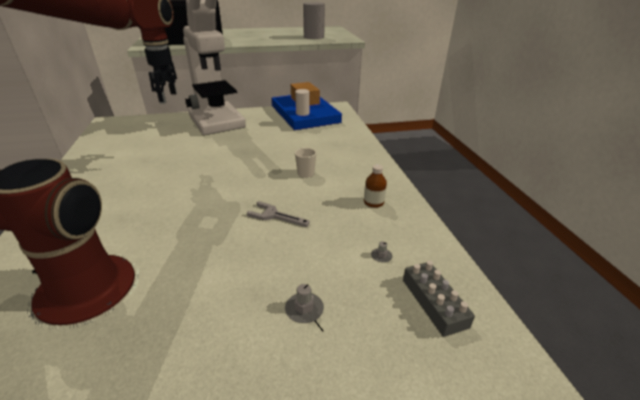

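The top view shows the large nut at about (414,243), with its witness line running to (440,235). The wrench head is at (275,262) and its handle end at (308,220). The small nut is at (368,160), the bottle at (282,130), the beaker at (195,197) and the rack at (434,138). Next I'll zoom in.

```bash
python3 - <<'E'
from h import *
im=cv2.imread('pics/top0.png')
a=cv2.resize(im[215:275,380:450],None,fx=5.7,fy=5.7,interpolation=cv2.INTER_CUBIC)
b=cv2.resize(im[210:290,250:320],None,fx=5.7,fy=5.7,interpolation=cv2.INTER_CUBIC)
H=max(a.shape[0],b.shape[0])
f=lambda x:cv2.copyMakeBorder(x,0,H-x.shape[0],0,0,cv2.BORDER_CONSTANT)
cv2.imwrite('pics/z0.png',np.hstack([f(a),f(b)]))
c=calibration('top')
for n,u,v,z in [('nuttop',414,243,.06),('line1',428,238,0),('line2',440,235,0),('head',275,262,.014),('hend',308,220,.014),('small',368,160,.04),('bottle',282,128,.13),('beaker',195,197,.085),('rack',434,138,.05)]: print(n,ray(c,u,v,z).round(3))
E
```

```text
nuttop [ 0.498 -0.146  0.06 ]
line1 [ 0.514 -0.199  0.   ]
line2 [ 0.523 -0.232  0.   ]
head [0.438 0.218 0.014]
hend [0.554 0.133 0.014]
small [ 0.719 -0.026  0.04 ]
bottle [0.775 0.202 0.13 ]
beaker [0.6   0.423 0.085]
rack [ 0.782 -0.202  0.05 ]
```

View pics/z0.png

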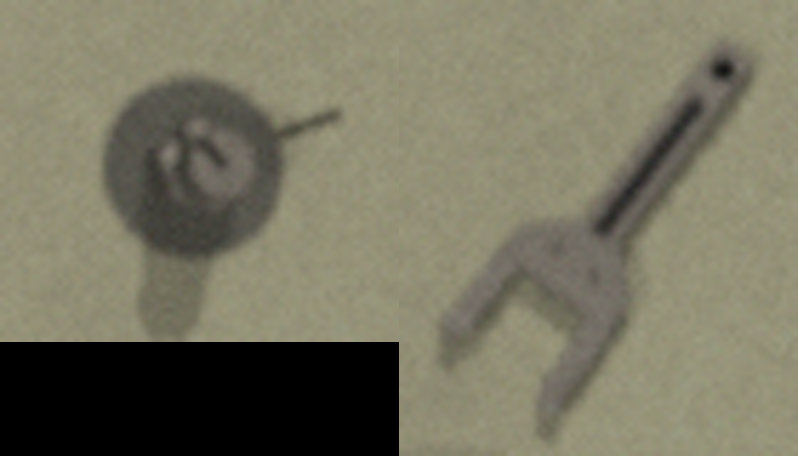

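```bash
cat >> h.py <<'E'
def cloud(n):
    im,d,c=cam(n); v,u=np.mgrid[0:400,0:640]; P=np.array(c['pose'])
    q=np.stack([(u-c['cx'])/c['fx']*d,-(v-c['cy'])/c['fy']*d,-d],-1)
    return im,q@P[:3,:3].T+P[:3,3],c
def wrench(im,c,box=(250,320,210,290),th=None):
    # dark slot+hole on handle -> axis ; returns wrench outline min rect too
    x0,x1,y0,y1=box; g=cv2.cvtColor(im,cv2.COLOR_BGR2GRAY)[y0:y1,x0:x1]
    s=im[y0:y1,x0:x1].astype(int); return g,s
E
python3 - <<'E'
from h import *
for n in('top','side'):
    im,X,c=cloud(n)
    m=(np.hypot(X[...,0]-.498,X[...,1]+.15)<.05)
    for lo,hi in((.045,.08),(.01,.04)):
        k=m&(X[...,2]>lo)&(X[...,2]<hi); p=X[k]; print(n,k.sum(),p.mean(0).round(4),p.min(0).round(3),p.max(0).round(3))
    if n=='top':
        g=cv2.cvtColor(im,cv2.COLOR_BGR2GRAY).astype(int)
        print(g[232:256,400:444])
        s=im.astype(int); sat=s.max(2)-s.min(2)
        print(np.median(sat[280:300,330:380]),sat[258:266,268:280].mean())
        # wrench mask from low saturation
        b=(cv2.GaussianBlur(im,(0,0),1).astype(int)); b=b[...,2]-b[...,0]
        print(b[225:275:2,258:312:2])
E
```

```text
top 130 [ 0.4972 -0.1572  0.0592] [ 0.483 -0.173  0.045] [ 0.512 -0.142  0.065]
top 87 [ 0.4962 -0.1481  0.0258] [ 0.477 -0.175  0.01 ] [ 0.517 -0.137  0.038]
[[142 132 122 ... 144 144 138]
 [138 124  99 ... 143 145 141]
 [126 108  92 ... 141 143 142]
 ...
 [126 110  93 ... 143 144 143]
 [142 122  99 ... 143 138 146]
 [144 134 115 ... 150 144 144]]
28.0 20.416666666666668
[[29 29 29 28 29 28 28 28 29 29 28 28 29 30 28 27 29 29 28 28 26 18 14 15
  14 14 19]
 [29 29 29 28 27 27 29 29 29 29 28 28 29 29 29 28 29 29 28 26 20 13 10 14
  16 18 23]
 [28 29 29 28 28 28 28 28 29 29 30 29 28 29 29 29 29 29 27 22 14  8  8 14
  16 22 27]
 [29 30 29 29 28 29 29 29 29 29 29 29 29 28 28 28 29 28 24 16  8  8 12 16
  21 26 28]
 [29 30 30 27 28 28 28 28 29 29 28 29 28 28 28 29 28 25 17  9  6 10 14 18
  25 29 29]
 [29 28 28 27 27 28 29 29 28 28 28 28 28 27 28 28 26 20 10  6  8 13 18 23
  27 29 28]
 [30 29 29 29 29 29 28 28 29 28 27 28 29 28 28 27 21 13  6  8 12 16 23 27
  27 28 28]
 [28 29 29 29 30 28 28 27 29 29 28 28 29 29 28 23 16  9  8 11 15 21 26 28
  29 29 28]
 [29 28 28 30 28 27 28 28 28 29 29 28
[... 887 characters left out ...]
 30 29 28
  29 28 28]
 [25 21 16 15 16 22 25 24 22 21 19 17 16 15 15 15 22 27 29 29 30 29 30 29
  29 28 28]
 [19 16 15 17 19 26 27 27 25 24 22 19 16 15 15 16 23 28 28 28 29 29 29 29
  28 28 28]
 [17 15 16 20 24 28 29 29 28 26 25 21 16 15 14 18 25 28 29 28 29 29 29 27
  28 29 29]
 [19 18 20 23 28 29 27 29 28 28 26 20 15 15 17 23 26 28 28 28 29 29 27 27
  28 29 29]
 [22 21 23 27 28 29 28 28 28 28 23 18 15 16 22 27 28 29 28 28 29 29 28 27
  28 29 29]
 [24 24 27 28 28 28 29 28 28 26 19 15 16 19 25 28 29 29 29 29 28 28 28 29
  29 29 29]]
side 194 [ 0.4953 -0.1628  0.0574] [ 0.48  -0.175  0.045] [ 0.511 -0.142  0.064]
side 223 [ 0.4944 -0.1703  0.025 ] [ 0.474 -0.182  0.01 ] [ 0.518 -0.145  0.04 ]
```

```bash
cat >> h.py <<'E'
def flange(im,c,box):
    x0,x1,y0,y1=box; g=cv2.GaussianBlur(cv2.cvtColor(im,cv2.COLOR_BGR2GRAY),(0,0),.7)[y0:y1,x0:x1]
    m=((g<105)*255).astype(np.uint8); m=cv2.morphologyEx(m,cv2.MORPH_OPEN,np.ones((5,5)))
    cs,_=cv2.findContours(m,cv2.RETR_EXTERNAL,2); k=max(cs,key=cv2.contourArea); h=cv2.convexHull(k)
    e=cv2.fitEllipse(h); return (e[0][0]+x0,e[0][1]+y0),e[1]
def axis2(im,c,box,th,z):
    x0,x1,y0,y1=box; g=cv2.cvtColor(im,cv2.COLOR_BGR2GRAY)[y0:y1,x0:x1].astype(float)
    w=np.clip(th-g,0,None); v,u=np.nonzero(w); w=w[v,u]
    P=np.array([ray(c,a+x0,b+y0,z)[:2] for a,b in zip(u,v)]); m=np.average(P,0,w)
    C=np.cov((P-m).T,aweights=w); ev,V=np.linalg.eigh(C); t=(P-m)@V[:,1]
    return m,np.degrees(np.arctan2(V[1,1],V[0,1])),(t.min(),t.max()),np.sqrt(ev)
E
python3 - <<'E'
from h import *
im,X,c=cloud('top')
f=flange(im,c,(395,427,225,265)); print('flange',f,ray(c,*f[0],0),ray(c,*f[0],.003))
print('wit',axis2(im,c,(431,443,230,243),115,0))
g=cv2.GaussianBlur(cv2.cvtColor(im,cv2.COLOR_BGR2GRAY),(0,0),.5)
np.set_printoptions(linewidth=250,threshold=9999)
print(pix(c,(.4965,-.158,.06))); print(g[234:254,408:428])
print('slot',axis2(im,c,(280,315,214,256),60,.014))
b=cv2.GaussianBlur(im,(0,0),.7).astype(int); b=b[...,2]-b[...,0]
m=((b<21)*255).astype(np.uint8); m[:,:252]=0; m[:,320:]=0; m[:210]=0; m[292:]=0
cs,_=cv2.findContours(m,0,2); k=max(cs,key=cv2.contourArea); 
P=np.array([ray(c,*q[0],.014)[:2] for q in k]); 
for yaw in(140,142,144,146):
    a=np.radians(yaw); R2=np.array([[np.cos(a),np.sin(a)],[-np.sin(a),np.cos(a)]]); Q=P@R2.T; print(yaw,Q.min(0).round(4),Q.max(0).round(4),((Q.min(0)+Q.max(0))/2@R2).round(4))
H=X[...,2]; print('wz',np.median(H[256:266,272:278]))
E
```

```text
flange ((413.24617767333984, 244.38454818725586), (30.123136520385742, 31.789031982421875)) [ 0.49509711 -0.15854724  0.        ] [ 0.49505433 -0.15783774  0.003     ]
wit (array([ 0.51877496, -0.21543729]), np.float64(111.8589498175506), (np.float64(-0.014716356419025666), np.float64(0.009130638720496171)), array([0.00149086, 0.0074247 ]))
(np.float64(418.4678111279234), np.float64(243.65035424475832))
[[ 85  85  87  83  83  84  85  83  80  78  79  79  83  84  80  83  87 100 113 122]
 [ 86  86  83  81  81  87  91  90  84  79  79  78  83  83  78  78  77  85  98 113]
 [ 88  84  81  79  83  96 107 104  93  86  81  80  78  77  79  75  76  77  85 100]
 [ 83  81  74  74  83 100 112 108  98  91  90  91  90  86  77  76  77  77  82  89]
 [ 78  79  74  70  81  95 102  96  95 102 103 103  96  92  83  79  78  72  78  77]
 [ 82  85  82  74  70  76  82  77  79  98 107 108 105  99  97  87  81  76  76  77]
 [ 87  99  99  82  67  74  75  68  69  84  99 106 109 107 103  99  85  80  78  78]
 [ 99 114 108  88  72  81  86  85  72  70  84  99 105 108 108 105  90  79  73  77]
 [ 96 115 108  83  68  81  97
[... 688 characters left out ...]
  80  85  84  84  84  86  90]
 [ 66  67  68  70  68  70  69  71  75  81  77  78  74  78  85  85  85  86  86  99]
 [ 66  63  65  66  64  64  67  67  69  74  74  71  72  77  84  86  86  87  93 108]
 [ 68  64  68  66  64  66  69  67  68  70  68  66  73  81  85  87  87  89 100 119]]
slot (array([0.51177513, 0.16336529]), np.float64(144.28025409491158), (np.float64(-0.048218379996780567), np.float64(0.05025915453760355)), array([0.00123578, 0.03039781]))
140 [-0.3431 -0.4798] [-0.1508 -0.4068] [0.4741 0.1808]
142 [-0.3589 -0.4729] [-0.167  -0.4008] [0.4762 0.1823]
144 [-0.3744 -0.4659] [-0.182  -0.3943] [0.4779 0.1845]
146 [-0.3894 -0.4591] [-0.1959 -0.387 ] [0.4792 0.1871]
wz 0.00271855231521434
```

```bash
cat >> h.py <<'E'
def go(x,y,z,yaw):
    "shift (cm, tool axes) and z turn to bring TCP to x,y,z with tool-y yaw (deg)"
    o=get_obs(); M=R.from_rotvec(o['tool_rot']).as_matrix(); d=M.T@(np.array([x,y,z])-o['tool_pos'])*100
    # desired: z down, y at yaw
    a=np.radians(yaw); Y=np.array([np.cos(a),np.sin(a),0]); Z=np.array([0,0,-1.]); D=np.stack([np.cross(Y,Z),Y,Z],1)
    print('t',round(o['t'],2),'pos',o['tool_pos'].round(4),'yaw',np.degrees(np.arctan2(M[1,1],M[0,1])).round(2),'q',o['q'].round(2),'F',o['contact_force'].round(1),'T',o['wrist_torque'].round(2),'op',round(o['opening'],4),'grip',round(o['grip_force'],1))
    print('shift',d.round(2),'turn',R.from_matrix(M.T@D).as_rotvec().round(3))
E
python3 -c "
from h import *
go(.4955,-.158,.28,34)"
```

```text
t 0.25 pos [0.1647 0.6028 0.4041] yaw 74.71 q [ 1.18  0.05  1.61  0.    1.48 -0.12] F [0.  0.  0.7] T [0.01 0.04 0.07] op 0.0851 grip 0.0
shift [-51.96 -64.65  12.47] turn [-0.001  0.     0.711]
```

Emit:
arm_command --plan '[[[-52,-64.6,12.3,0,0,0.71],[-52,-64.6,12.3,0,0,0.71],[-52,-64.6,12.3,0,0,0.71],[-52,-64.6,12.3,0,0,0.71],[-52,-64.6,12.3,0,0,0.71],[-52,-64.6,12.3,0,0,0.71],[-52,-64.6,12.3,0,0,0.71],[-52,-64.6,12.3,0,0,0.71],[-52,-64.6,12.3,0,0,0.71],[-52,-64.6,12.3,0,0,0.71],[-52,-64.6,12.3,0,0,0.71],[-52,-64.6,12.3,0,0,0.71]]]' --gripper -1 --force 20

```text
t: 1.25
tool_pos: [0.3624, 0.1476, 0.3313]
tool_rot: [1.473, 2.774, 0.001]
contact_force: [1.6, -0.3, -0.1]
opening: 0.0853
grip_force: 0.0
```

```bash
python3 -c "
from h import *
go(.4955,-.158,.28,34)"
```

```text
t 1.25 pos [0.3624 0.1476 0.3313] yaw 34.06 q [ 0.2  -0.51  2.21  0.    1.44 -0.4 ] F [ 1.6 -0.3 -0.1] T [ 0.06 -0.04  0.01] op 0.0853 grip 0.0
shift [-32.77  -6.09   5.14] turn [0.001 0.001 0.001]
```

Emit:
arm_command --plan '[[[-32.6,-6.1,5.1,0,0,0],[-32.6,-6.1,5.1,0,0,0],[-32.6,-6.1,5.1,0,0,0],[-32.6,-6.1,5.1,0,0,0],[-32.6,-6.1,5.1,0,0,0],[-32.6,-6.1,5.1,0,0,0],[-32.6,-6.1,5.1,0,0,0],[-32.6,-6.1,5.1,0,0,0],[-32.6,-6.1,5.1,0,0,0],[-32.6,-6.1,5.1,0,0,0],[-32.6,-6.1,5.1,0,0,0]]]'

```text
t: 2.17
tool_pos: [0.4941, -0.1548, 0.28]
tool_rot: [-1.474, -2.773, -0.0]
contact_force: [0.2, -0.6, 0.0]
opening: 0.0855
grip_force: 0.0
```

```bash
python3 -c "
from h import *
go(.4955,-.158,.204,34)"
```

```text
t 2.17 pos [ 0.4941 -0.1548  0.28  ] yaw 34.0 q [-0.45 -0.09  1.97  0.    1.26 -1.04] F [ 0.2 -0.6  0. ] T [-0.02 -0.02  0.05] op 0.0855 grip 0.0
shift [-0.35 -0.06  7.6 ] turn [-0.    -0.001 -0.   ]
```

Descend, then close gently.

Emit:
arm_command --plan '[[[-0.3,-0.1,3,0,0,0],[-0.3,-0.1,5.5,0,0,0],[-0.3,-0.1,7.2,0,0,0],[-0.3,-0.1,7.6,0,0,0],[-0.3,-0.1,7.6,0,0,0]]]'

```text
t: 2.58
tool_pos: [0.4942, -0.1563, 0.2032]
tool_rot: [-1.47, -2.773, -0.0]
contact_force: [0.2, -0.1, 0.4]
opening: 0.0855
grip_force: 0.0
```

Emit:
arm_command --plan '[[[0,0,0,0,0,0],[0,0,0,0,0,0],[0,0,0,0,0,0],[0,0,0,0,0,0],[0,0,0,0,0,0],[0,0,0,0,0,0],[0,0,0,0,0,0],[0,0,0,0,0,0],[0,0,0,0,0,0],[0,0,0,0,0,0]]]' --gripper 1 --force 20

```text
t: 3.42
tool_pos: [0.4957, -0.1581, 0.2055]
tool_rot: [1.473, 2.773, 0.001]
contact_force: [-0.2, 0.9, 5.1]
opening: 0.0305
grip_force: 22.4
```

```bash
python3 -c "
from h import *
go(.4955,-.158,.204,34)"
```

```text
t 3.42 pos [ 0.4957 -0.1581  0.2055] yaw 34.03 q [-0.45  0.02  2.    0.    1.12 -1.05] F [-0.2  0.9  5.1] T [0.22 0.11 0.05] op 0.0305 grip 22.4
shift [ 0.02 -0.01  0.15] turn [0.001 0.001 0.   ]
```

Emit:
arm_command --plan '[[[0,0,0,0,0,0.12],[0,0,0,0,0,0.24],[0,0,0,0,0,0.36],[0,0,0,0,0,0.48],[0,0,0,0,0,0.6],[0,0,0,0,0,0.72],[0,0,0,0,0,0.84],[0,0,0,0,0,0.96],[0,0,0,0,0,1.08],[0,0,0,0,0,1.2],[0,0,0,0,0,1.3],[0,0,0,0,0,1.3]]]'

```text
t: 4.42
tool_pos: [0.4961, -0.1581, 0.2056]
tool_rot: [2.852, 1.313, 0.005]
contact_force: [2.9, 1.0, 4.6]
opening: 0.0305
grip_force: 22.4
```

```bash
python3 -c "
from h import *
go(.4955,-.158,.204,34-74.5)"
```

```text
t 4.42 pos [ 0.4961 -0.1581  0.2056] yaw -40.57 q [-0.45  0.02  2.    0.    1.11  0.26] F [2.9 1.  4.6] T [ 0.15 -0.48 -0.07] op 0.0305 grip 22.4
shift [-0.03 -0.05  0.16] turn [ 0.003 -0.002 -0.001]
```

Emit:
arm_command --plan '[[[0,0,0,0,0,0.1],[0,0,0,0,0,0.2],[0,0,0,0,0,0.3],[0,0,0,0,0,0.4],[0,0,0,0,0,0.5],[0,0,0,0,0,0.55],[0,0,0,0,0,0.55]]]'

```text
t: 5.0
tool_pos: [0.4962, -0.1583, 0.2056]
tool_rot: [3.101, 0.494, 0.006]
contact_force: [4.3, 0.2, 4.1]
opening: 0.0304
grip_force: 22.3
```

```bash
python3 -c "
from h import *
go(.4955,-.158,.204,34-106)"
```

```text
t 5.0 pos [ 0.4962 -0.1583  0.2056] yaw -71.89 q [-0.45  0.02  2.    0.    1.11  0.8 ] F [4.3 0.2 4.1] T [ 0.04 -0.75 -0.1 ] op 0.0304 grip 22.3
shift [-0.06 -0.05  0.16] turn [ 0.003 -0.004  0.002]
```

Emit:
arm_command --plan '[[[0,0,0,0,0,0.04],[0,0,0,0,0,0.08],[0,0,0,0,0,0.08]]]'

```text
t: 5.25
tool_pos: [0.4962, -0.1583, 0.2056]
tool_rot: [3.118, 0.371, 0.006]
contact_force: [5.5, -0.5, 3.6]
opening: 0.0303
grip_force: 22.4
```

```bash
python3 -c "
from h import *
go(.4955,-.158,.204,34-110)"
```

```text
t 5.25 pos [ 0.4962 -0.1583  0.2056] yaw -76.43 q [-0.45  0.02  2.    0.    1.11  0.88] F [ 5.5 -0.5  3.6] T [ 0.08 -0.86 -0.03] op 0.0303 grip 22.4
shift [-0.06 -0.04  0.16] turn [ 0.002 -0.004 -0.007]
```

Emit:
arm_command --plan '[[[0,0,0,0,0,0.04],[0,0,0,0,0,0.06],[0,0,0,0,0,0.06]]]'

```text
t: 5.5
tool_pos: [0.496, -0.1583, 0.2056]
tool_rot: [3.127, 0.279, 0.005]
contact_force: [5.5, -0.7, 4.8]
opening: 0.0304
grip_force: 22.5
```

```bash
python3 -c "
from h import *
go(.4955,-.158,.204,34-114)"
```

```text
t 5.5 pos [ 0.496  -0.1583  0.2056] yaw -79.81 q [-0.45  0.02  2.   -0.    1.11  0.94] F [ 5.5 -0.7  4.8] T [-0.04 -0.79  0.29] op 0.0304 grip 22.5
shift [-0.04 -0.04  0.16] turn [ 0.002 -0.003  0.003]
```

Emit:
arm_command --plan '[[[0,0,0,0,0,0.03],[0,0,0,0,0,0.05],[0,0,0,0,0,0.05]]]'

```text
t: 5.75
tool_pos: [0.4956, -0.1584, 0.2055]
tool_rot: [3.133, 0.2, 0.002]
contact_force: [2.7, -0.8, 7.0]
opening: 0.0301
grip_force: 22.7
```

```bash
python3 -c "
from h import *
go(.4955,-.158,.204,34-117)"
```

```text
t 5.75 pos [ 0.4956 -0.1584  0.2055] yaw -82.69 q [-0.45  0.02  2.   -0.    1.12  0.99] F [ 2.7 -0.8  7. ] T [-0.05 -0.25  0.18] op 0.0301 grip 22.7
shift [-0.01 -0.04  0.15] turn [ 0.002 -0.001  0.005]
```

Emit:
arm_command --plan '[[[0,0,0,0,0,0],[0,0,0,0,0,0],[0,0,0,0,0,0],[0,0,0,0,0,0],[0,0,0,0,0,0],[0,0,-3,0,0,0],[0,0,-7,0,0,0],[0,0,-10,0,0,0],[0,0,-10,0,0,0]]]' --gripper -1

```text
t: 6.5
tool_pos: [0.4971, -0.1588, 0.312]
tool_rot: [3.129, 0.196, 0.017]
contact_force: [0.5, -0.1, 1.8]
opening: 0.0856
grip_force: 0.0
```

```bash
python3 -c "
from h import *
go(.471,.1927,.30,54.3)"
```

```text
t 6.5 pos [ 0.4971 -0.1588  0.312 ] yaw -82.83 q [-0.45 -0.12  1.94 -0.    1.31  0.99] F [ 0.5 -0.1  1.8] T [ 0.01 -0.04 -0.01] op 0.0856 grip 0.0
shift [  1.79 -35.21   0.97] turn [ 0.016  0.003 -2.393]
```

Emit:
arm_command --plan '[[[1.8,-35.1,1,0,0,-2.39],[1.8,-35.1,1,0,0,-2.39],[1.8,-35.1,1,0,0,-2.39],[1.8,-35.1,1,0,0,-2.39],[1.8,-35.1,1,0,0,-2.39],[1.8,-35.1,1,0,0,-2.39],[1.8,-35.1,1,0,0,-2.39],[1.8,-35.1,1,0,0,-2.39],[1.8,-35.1,1,0,0,-2.39],[1.8,-35.1,1,0,0,-2.39],[1.8,-35.1,1,0,0,-2.39],[1.8,-35.1,1,0,0,-2.39]]]'

```text
t: 7.5
tool_pos: [0.4688, 0.1933, 0.2934]
tool_rot: [-2.151, -2.289, 0.002]
contact_force: [0.2, -0.8, 0.6]
opening: 0.0855
grip_force: 0.0
```

```bash
python3 - <<'E'
from h import *
im,d,c=cam('top'); cv2.imwrite('pics/t1.png',cv2.resize(im[218:270,385:450],None,fx=9,fy=9,interpolation=cv2.INTER_CUBIC))
go(.471,.1927,.30,54.3)
E
```

```text
t 7.55 pos [0.4688 0.193  0.2934] yaw 3.74 q [ 0.24 -0.14  1.99 -0.    1.29  0.18] F [ 0.   0.6 -0.3] T [ 0.01  0.02 -0.02] op 0.0853 grip 0.0
shift [-0.05  0.21 -0.66] turn [-0.002 -0.    -0.883]
```

View pics/t1.png

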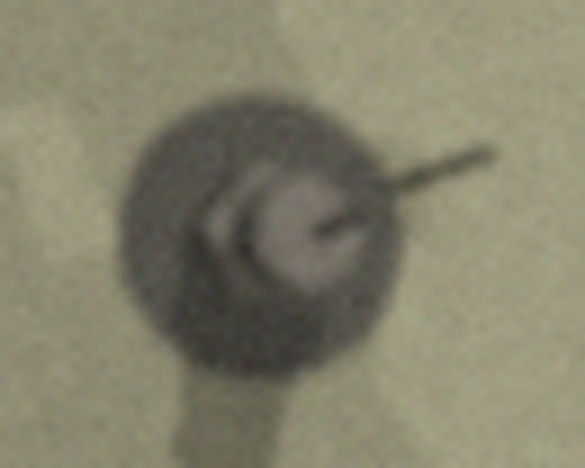

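The picture shows the nut's line, (318,232) to (355,215), parallel to the witness line, (400,187) to (490,152). With the torque stop and slip felt at 116°, the nut is finger-tight. Next, the wrench.

Emit:
arm_command --plan '[[[0,0.2,3,0,0,-0.88],[0,0.2,6,0,0,-0.88],[0,0.2,6,0,0,-0.88],[0,0.2,6,0,0,-0.88],[0,0.2,6,0,0,-0.88],[0,0.2,6,0,0,-0.88],[0,0.2,6,0,0,-0.88],[0,0.2,6,0,0,-0.88],[0,0.2,6,0,0,-0.88]]]'

```text
t: 8.3
tool_pos: [0.4711, 0.1926, 0.2339]
tool_rot: [-0.99, -2.981, 0.001]
contact_force: [0.1, -0.3, -0.4]
opening: 0.0858
grip_force: 0.0
```

```bash
python3 - <<'E'
from h import *
go(.471,.1927,.176,54.3)
E
```

```text
t 8.3 pos [0.4711 0.1926 0.2339] yaw 53.26 q [ 0.24 -0.05  2.02 -0.    1.18 -0.69] F [ 0.1 -0.3 -0.4] T [ 0.04  0.04 -0.02] op 0.0858 grip 0.0
shift [0.01 0.01 5.79] turn [-0.001 -0.    -0.018]
```

Emit:
arm_command --plan '[[[0,0,3,0,0,-0.02],[0,0,5,0,0,-0.02],[0,0,5.7,0,0,-0.02],[0,0,5.7,0,0,-0.02]]]'

```text
t: 8.63
tool_pos: [0.47, 0.1923, 0.1749]
tool_rot: [-0.956, -2.988, 0.004]
contact_force: [-0.4, -0.6, -1.2]
opening: 0.0853
grip_force: 0.0
```

Emit:
arm_command --plan '[[[0,0,0,0,0,0],[0,0,0,0,0,0],[0,0,0,0,0,0],[0,0,0,0,0,0],[0,0,0,0,0,0],[0,0,0,0,0,0],[0,0,0,0,0,0],[0,0,0,0,0,0],[0,0,0,0,0,0],[0,0,0,0,0,0]]]' --gripper 1 --force 80

```text
t: 9.47
tool_pos: [0.4718, 0.1928, 0.1786]
tool_rot: [0.953, 2.992, 0.001]
contact_force: [-2.9, -1.5, 6.2]
opening: 0.0192
grip_force: 79.7
```

```bash
python3 - <<'E'
from h import *
go(.471,.1927,.27,54.3)
E
```

```text
t 9.47 pos [0.4718 0.1928 0.1786] yaw 54.66 q [ 0.24  0.04  2.04 -0.    1.06 -0.71] F [-2.9 -1.5  6.2] T [-0.15  0.33 -0.01] op 0.0192 grip 79.7
shift [ 0.05 -0.05 -9.14] turn [0.001 0.001 0.006]
```

Emit:
arm_command --plan '[[[0,0,-2,0,0,0],[0,0,-5,0,0,0],[0,0,-8,0,0,0],[0,0,-10,0,0,0],[0,0,-10,0,0,0]]]'

```text
t: 9.88
tool_pos: [0.4728, 0.1932, 0.2822]
tool_rot: [0.951, 2.986, 0.008]
contact_force: [1.1, 1.2, -2.9]
opening: 0.0194
grip_force: 79.4
```

```bash
python3 - <<'E'
from h import *
im,d,c=cam('side'); cv2.imwrite('pics/s1.png',cv2.resize(im[150:260,180:340],None,fx=4,fy=4,interpolation=cv2.INTER_CUBIC))
go(.5921,-.2328,.28,52.3)
E
```

```text
t 9.93 pos [0.4719 0.1929 0.2793] yaw 54.66 q [ 0.24 -0.11  1.99  0.    1.26 -0.71] F [ 0.3  0.5 -4. ] T [-0.01 -0.02  0.03] op 0.0191 grip 79.4
shift [-34.43 -27.78  -0.06] turn [0.004 0.003 0.041]
```

View pics/s1.png

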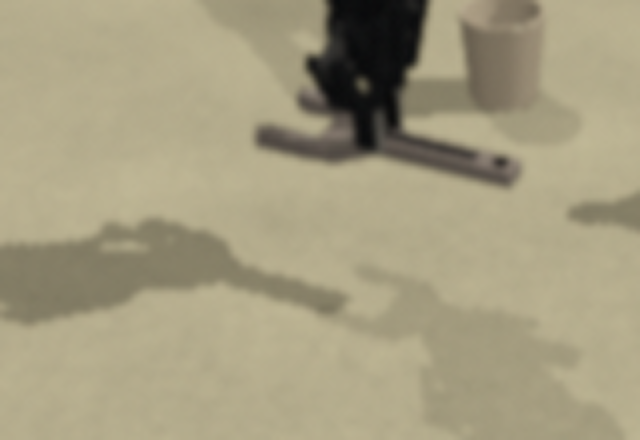

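The wrench hangs level in the fingers: the head is at (270,140) and the handle end at (510,170) in the crop. I'll carry it over.

Emit:
arm_command --plan '[[[-34.4,-27.8,0,0,0,0.04],[-34.4,-27.8,0,0,0,0.04],[-34.4,-27.8,0,0,0,0.04],[-34.4,-27.8,0,0,0,0.04],[-34.4,-27.8,0,0,0,0.04],[-34.4,-27.8,0,0,0,0.04],[-34.4,-27.8,0,0,0,0.04],[-34.4,-27.8,0,0,0,0.04],[-34.4,-27.8,0,0,0,0.04],[-34.4,-27.8,0,0,0,0.04],[-34.4,-27.8,0,0,0,0.04],[-34.4,-27.8,0,0,0,0.04]]]'

```text
t: 10.93
tool_pos: [0.5908, -0.2376, 0.274]
tool_rot: [-1.02, -2.969, 0.002]
contact_force: [-0.4, 0.8, -4.1]
opening: 0.0195
grip_force: 79.6
```

```bash
python3 - <<'E'
from h import *
go(.5921,-.2328,.181,52.3)
E
```

```text
t 10.93 pos [ 0.5908 -0.2376  0.274 ] yaw 52.09 q [-0.5   0.19  1.69 -0.    1.26 -1.41] F [-0.4  0.8 -4.1] T [ 0.05 -0.01  0.04] op 0.0195 grip 79.6
shift [0.17 0.48 9.3 ] turn [-0.002 -0.002 -0.004]
```

Emit:
arm_command --plan '[[[0.1,0.2,3,0,0,0],[0.1,0.2,6,0,0,0],[0.1,0.2,8,0,0,0],[0.1,0.2,8,0,0,0],[0.1,0.2,8,0,0,0]]]'

```text
t: 11.35
tool_pos: [0.5898, -0.2296, 0.1932]
tool_rot: [-1.01, -2.966, -0.002]
contact_force: [0.9, -0.3, -3.0]
opening: 0.019
grip_force: 79.5
```

```bash
python3 - <<'E'
from h import *
im,X,c=cloud('top'); cv2.imwrite('pics/t2.png',cv2.resize(im[210:290,385:475],None,fx=7,fy=7,interpolation=cv2.INTER_CUBIC))
go(.5921,-.2328,.181,52.3)
print(np.median(X[252:258,408:418,2]))
im,X,c=cloud('side'); cv2.imwrite('pics/s2.png',cv2.resize(im[260:350,260:390],None,fx=6,fy=6,interpolation=cv2.INTER_CUBIC))
E
```

```text
t 11.4 pos [ 0.591  -0.2302  0.1959] yaw 52.38 q [-0.49  0.28  1.73  0.    1.14 -1.4 ] F [ 0.4 -1.1 -3.3] T [-0.01 -0.07  0.03] op 0.0192 grip 79.5
shift [-0.25 -0.13  1.49] turn [-0.    -0.003  0.001]
0.0014076362039618928
```

View pics/s2.png

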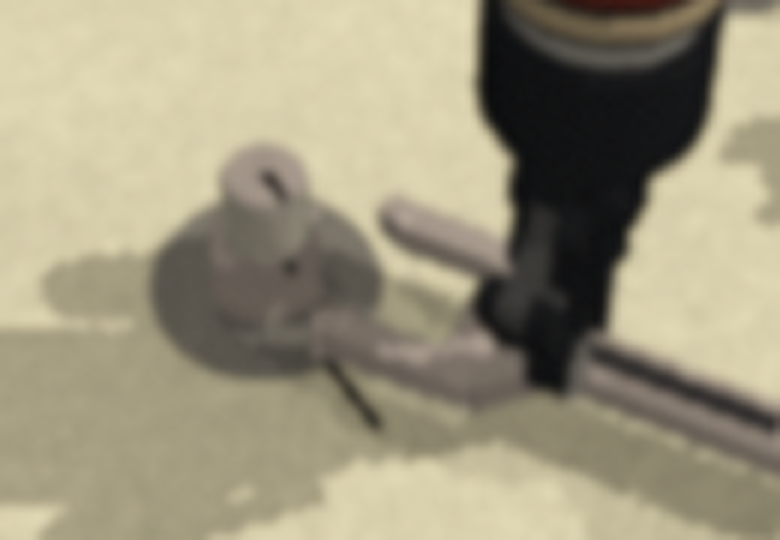

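View pics/t2.png

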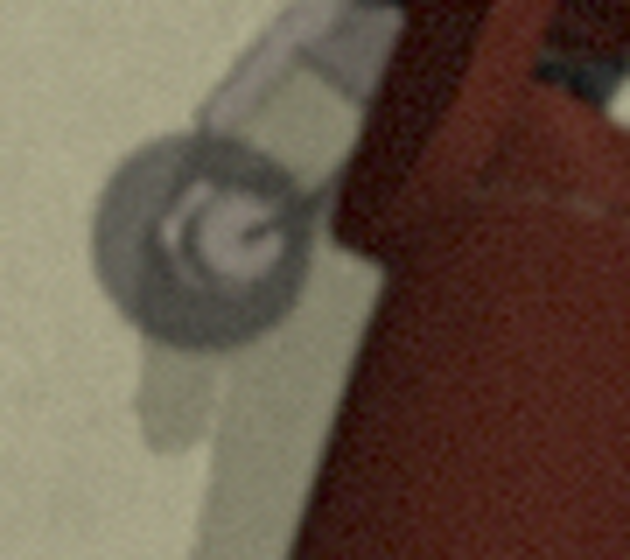

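The side view has the jaw tips at (320,330) and (390,215) in the crop, straddling the nut's axis line. The top view has one tip at (210,115), just short of the nut. The alignment looks right, so I'll lower and check.

Emit:
arm_command --plan '[[[-0.2,-0.1,1,0,0,0],[-0.2,-0.1,1.4,0,0,0],[-0.2,-0.1,1.4,0,0,0],[-0.2,-0.1,1.4,0,0,0]]]'

```text
t: 11.78
tool_pos: [0.5925, -0.2328, 0.1833]
tool_rot: [-1.013, -2.973, -0.0]
contact_force: [-0.1, 0.6, -3.0]
opening: 0.0193
grip_force: 79.5
```

```bash
python3 - <<'E'
from h import *
go(.5446,-.1961,.1815,52.3)
E
```

```text
t 11.78 pos [ 0.5925 -0.2328  0.1833] yaw 52.37 q [-0.49  0.3   1.73  0.    1.11 -1.41] F [-0.1  0.6 -3. ] T [ 0.02 -0.    0.  ] op 0.0193 grip 79.5
shift [ 6.03 -0.01  0.18] turn [-0.    -0.     0.001]
```

Aligned. Next I slide on gently and watch the force.

Emit:
arm_command --plan '[[[1,0,0.1,0,0,0],[2,0,0.1,0,0,0],[2.8,0,0.1,0,0,0],[3.5,0,0.1,0,0,0],[3.5,0,0.1,0,0,0]]]'

```text
t: 12.2
tool_pos: [0.5633, -0.2102, 0.1819]
tool_rot: [-1.012, -2.972, -0.001]
contact_force: [0.7, -0.1, -4.4]
opening: 0.0191
grip_force: 79.6
```

```bash
python3 - <<'E'
from h import *
go(.5446,-.1961,.1815,52.3)
E
```

```text
t 12.2 pos [ 0.5633 -0.2102  0.1819] yaw 52.4 q [-0.48  0.23  1.81  0.    1.1  -1.4 ] F [ 0.7 -0.1 -4.4] T [ 0.06 -0.03  0.02] op 0.0191 grip 79.6
shift [ 2.34 -0.03  0.05] turn [-0.    -0.002  0.002]
```

Emit:
arm_command --plan '[[[0.5,0,0,0,0,0],[1,0,0,0,0,0],[1.5,0,0,0,0,0],[1.5,0,0,0,0,0]]]'

```text
t: 12.53
tool_pos: [0.5522, -0.2017, 0.1821]
tool_rot: [-1.013, -2.973, -0.0]
contact_force: [-0.1, -0.1, -4.1]
opening: 0.0196
grip_force: 79.5
```

```bash
python3 - <<'E'
from h import *
go(.5446,-.1961,.1815,52.3)
E
```

```text
t 12.53 pos [ 0.5522 -0.2017  0.1821] yaw 52.38 q [-0.48  0.21  1.85  0.    1.09 -1.39] F [-0.1 -0.1 -4.1] T [ 0.02  0.04 -0.01] op 0.0196 grip 79.5
shift [ 0.94 -0.02  0.06] turn [-0.    -0.001  0.001]
```

Emit:
arm_command --plan '[[[0.4,0,0,0,0,0],[0.7,0,0,0,0,0],[0.8,0,0,0,0,0],[0.8,0,0,0,0,0]]]'

```text
t: 12.87
tool_pos: [0.5464, -0.1973, 0.1823]
tool_rot: [-1.013, -2.974, -0.0]
contact_force: [0.8, 1.0, -4.0]
opening: 0.0195
grip_force: 79.6
```

```bash
python3 - <<'E'
from h import *
go(.5446,-.1961,.1815,52.3)
E
```

```text
t 12.87 pos [ 0.5464 -0.1973  0.1823] yaw 52.37 q [-0.47  0.19  1.86  0.    1.09 -1.39] F [ 0.8  1.  -4. ] T [-0.04 -0.    0.01] op 0.0195 grip 79.6
shift [ 0.21 -0.02  0.08] turn [-0.    -0.     0.001]
```

Emit:
arm_command --plan '[[[0.2,0,0,0,0,0],[0.3,0,0,0,0,0],[0.3,0,0,0,0,0]]]'

```text
t: 13.12
tool_pos: [0.5448, -0.1961, 0.183]
tool_rot: [1.012, 2.97, -0.001]
contact_force: [3.0, -2.3, -4.8]
opening: 0.0195
grip_force: 79.4
```

```bash
python3 - <<'E'
from h import *
go(.5446,-.1961,.1815,52.3)
E
```

```text
t 13.12 pos [ 0.5448 -0.1961  0.183 ] yaw 52.37 q [-0.47  0.18  1.87 -0.    1.08 -1.39] F [ 3.  -2.3 -4.8] T [-0.55 -0.68 -0.02] op 0.0195 grip 79.4
shift [ 0.01 -0.01  0.15] turn [0.    0.004 0.001]
```

The throat touches at exactly the predicted spot. I'll back off 1 mm, lower to the bench and release.

Emit:
arm_command --plan '[[[-0.1,0,0.1,0,0,0],[-0.1,0,0.3,0,0,0],[-0.1,0,0.4,0,0,0],[-0.1,0,0.4,0,0,0]]]'

```text
t: 13.45
tool_pos: [0.5453, -0.1964, 0.1787]
tool_rot: [1.013, 2.973, -0.0]
contact_force: [1.9, -1.6, -2.3]
opening: 0.0194
grip_force: 79.8
```

Emit:
arm_command --plan '[[[0,0,0,0,0,0],[0,0,0,0,0,0],[0,0,0,0,0,0],[0,0,0,0,0,0],[0,0,-1,0,0,0],[0,0,-4,0,0,0],[-3,0,-4,0,0,0],[-7,0,-4,0,0,0],[-7,0,-4,0,0,0],[-7,0,-4,0,0,0]]]' --gripper -1

```text
t: 14.28
tool_pos: [0.6014, -0.2399, 0.2189]
tool_rot: [1.014, 2.973, -0.0]
contact_force: [0.2, 0.7, 0.3]
opening: 0.0851
grip_force: 0.0
```

```bash
python3 - <<'E'
from h import *
w=np.array([np.cos(np.radians(142.3)),np.sin(np.radians(142.3))]); p=np.array([.4956,-.1582])-.132*w
print(p); go(*p,.176,52.3)
im,X,c=cloud('side'); cv2.imwrite('pics/s3.png',cv2.resize(im[260:360,260:390],None,fx=5,fy=5,interpolation=cv2.INTER_CUBIC))
E
```

```text
[ 0.60004151 -0.23892157]
t 14.28 pos [ 0.6014 -0.2399  0.2189] yaw 52.33 q [-0.49  0.28  1.69  0.    1.18 -1.41] F [0.2 0.7 0.3] T [0.01 0.05 0.01] op 0.0851 grip 0.0
shift [ 0.17 -0.    4.29] turn [0. 0. 0.]
```

View pics/s3.png

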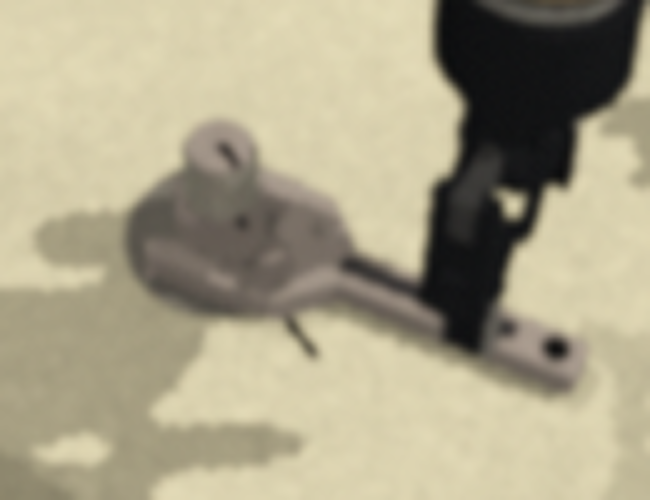

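The wrench lies flat with its jaws fully round the hexagon (nut top at (222,150), jaws about (150-340,250) in the crop), and the gripper is over the handle. I'll grip there and sweep.

Emit:
arm_command --plan '[[[0.1,0,2,0,0,0],[0.1,0,4,0,0,0],[0.1,0,4.3,0,0,0],[0.1,0,4.3,0,0,0]]]'

```text
t: 14.67
tool_pos: [0.598, -0.2372, 0.1735]
tool_rot: [-1.011, -2.969, -0.001]
contact_force: [-1.0, 0.7, 0.2]
opening: 0.0848
grip_force: 0.0
```

Emit:
arm_command --plan '[[[0,0,0,0,0,0],[0,0,0,0,0,0],[0,0,0,0,0,0],[0,0,0,0,0,0],[0,0,0,0,0,0],[0,0,0,0,0,0],[0,0,0,0,0,0],[0,0,0,0,0,0],[0,0,0,0,0,0]]]' --gripper 1 --force 60

```text
t: 15.42
tool_pos: [0.6, -0.2386, 0.1765]
tool_rot: [1.013, 2.973, -0.001]
contact_force: [-1.6, 0.9, 5.1]
opening: 0.0204
grip_force: 60.5
```

```bash
python3 - <<'E'
from h import *
go(.60004,-.2389,.176,52.3)
E
```

```text
t 15.42 pos [ 0.6    -0.2386  0.1765] yaw 52.37 q [-0.49  0.33  1.7  -0.    1.11 -1.41] F [-1.6  0.9  5.1] T [0.07 0.26 0.03] op 0.0204 grip 60.5
shift [-0.02 -0.02  0.05] turn [0.    0.001 0.001]
```

Emit:
arm_command --plan '[[[0.07,-1.32,0,0,0,0.1],[0.26,-2.62,0,0,0,0.2],[0.59,-3.9,0,0,0,0.3],[1.04,-5.14,0,0,0,0.4]]]'

```text
t: 15.75
tool_pos: [0.5612, -0.2722, 0.1765]
tool_rot: [1.585, 2.708, 0.005]
contact_force: [5.7, 6.5, 3.2]
opening: 0.0205
grip_force: 60.5
```

```bash
cat >> h.py <<'E'
def arc(turn,C=(.4956,-.1582),r=.132,y0=52.3):
    a=np.radians(142.3)-turn; go(C[0]-r*np.cos(a),C[1]-r*np.sin(a),.176,y0-np.degrees(turn))
E
python3 -c "
from h import *
arc(.4)"
```

```text
t 15.75 pos [ 0.5612 -0.2722  0.1765] yaw 29.3 q [-0.57  0.29  1.76  0.    1.09 -1.08] F [5.7 6.5 3.2] T [ 1.02 -0.83  0.79] op 0.0205 grip 60.5
shift [-0.04 -0.12  0.05] turn [ 0.005  0.002 -0.001]
```

Emit:
arm_command --plan '[[[0.07,-1.32,0,0,0,0.1],[0.26,-2.62,0,0,0,0.2],[0.59,-3.9,0,0,0,0.3],[1.04,-5.14,0,0,0,0.4],[1.62,-6.33,0,0,0,0.5],[2.31,-7.45,0,0,0,0.6],[3.1,-8.5,0,0,0,0.7],[4.0,-9.47,0,0,0,0.8],[5.0,-10.34,0,0,0,0.9],[6.07,-11.11,0,0,0,1.0],[7.21,-11.76,0,0,0,1.1],[7.21,-11.76,0,0,0,1.1]]]'

```text
t: 16.75
tool_pos: [0.4226, -0.2673, 0.1764]
tool_rot: [2.767, 1.478, 0.007]
contact_force: [6.3, 1.3, 0.3]
opening: 0.0202
grip_force: 59.9
```

```bash
python3 - <<'E'
from h import *
arc(1.5)
im,d,c=cam('top'); cv2.imwrite('pics/t3.png',cv2.resize(im[218:270,385:450],None,fx=9,fy=9,interpolation=cv2.INTER_CUBIC))
g=cv2.GaussianBlur(cv2.cvtColor(im,cv2.COLOR_BGR2GRAY),(0,0),.5)
np.set_printoptions(linewidth=250,threshold=9999); print(g[236:254,410:428])
E
```

```text
t 16.75 pos [ 0.4226 -0.2673  0.1764] yaw -33.77 q [-0.71  0.02  2.06  0.    1.05 -0.13] F [6.3 1.3 0.3] T [ 0.3  -0.94  0.03] op 0.0202 grip 59.9
shift [-0.07  0.03  0.04] turn [ 0.006 -0.002 -0.002]
[[ 82  78  78  85  99 112 112 108 109 113 111 107 105 103  98  93  96 111]
 [ 85  87  93 100 110 114 111 106 106 108 107 109 106 105 103  98  98 103]
 [ 93  98  97  99 105 107 106 111 111 111 107 108 106 108 104 103 102  98]
 [110 109 100  90  94 103 109 111 112 113 110 112 109 111 108 107 105 105]
 [118 108  89  83  96 106 114 115 114 112 113 112 112 111 109 108 107 107]
 [114  96  77  81 101 112 117 117 117 116 113 114 115 113 108 103 103 104]
 [107  86  71  84 106 117 119 114 112 112 115 118 117 114 104  93  96 104]
 [ 97  76  76  92 111 116 117 115 113 109 110 115 118 116 109  93  95 102]
 [ 90  69  73  91 112 115 117 113 106  97  96 106 114 115 111 100 101 106]
 [ 86  65  66  87 109 117 116 114 103  85  76  90 106 112 110 106 110 108]
 [ 85  70  67  79  98 114 115 115 109  91  72  75  96 110 110 110 111 116]
 [ 88  78  73  70  88 104 109 111 110 103  81  72  90 103 109 116 115 115]
 [ 86  86  78  71  79  92 101 105 109 105  89  76  88 104 111 114 116 117]
 [ 81  79  79  77  76  79  91  97  96  97  90  85  96 111 115 117 121 115]
 [ 80  79  77  78  78  82  88  88  85  81  82  88 105 118 118 116 120 115]
 [ 85  82  76  72  73  80  88  86  77  70  75  93 112 119 118 117 117 117]
 [ 93  86  84  78  72  75  76  74  69  71  78  97 116 120 118 119 114 116]
 [ 93  90  89  84  78  73  70  69  70  75  90 106 115 117 117 118 116 115]]
```

View pics/t3.png

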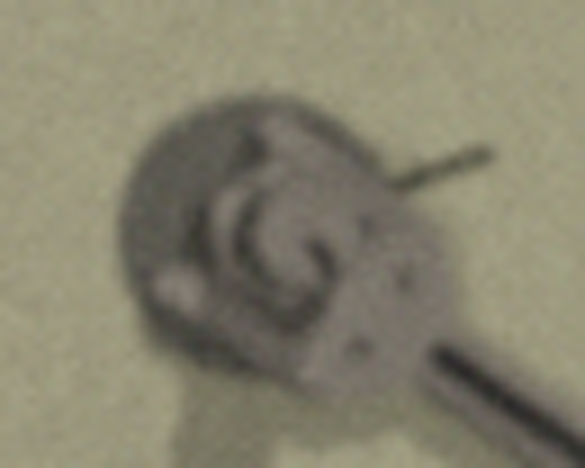

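```bash
cat >> h.py <<'E'
def nutang(g,c,cx0,cy0,lo=0,hi=360):
    P=np.array([cx0,cy0]); A=np.arange(0,360,1.); s=[]
    r=np.linspace(1.5,4.5,13)
    for a in A:
        t=np.radians(a); s.append(cv2.remap(g,(P[0]+r*np.cos(t)).astype(np.float32)[None],(P[1]-r*np.sin(t)).astype(np.float32)[None],cv2.INTER_CUBIC).mean())
    s=np.array(s); s=cv2.GaussianBlur(np.tile(s,3)[None],(0,0),5)[0][360:720]; w=np.clip(s.min()+12-s,0,None); i=s.argmin()
    k=(np.arange(-25,26)+i); return round(i+np.sum((k-i)*w[k%360])/np.sum(w[k%360]),1)   # image angle, ccw
E
python3 - <<'E'
from h import *
c=calibration('top'); p=pix(c,(.4956,-.1582,.06)); print(p)
G=np.mean([cv2.cvtColor(get_image('top')[0],cv2.COLOR_BGR2GRAY).astype(np.float32) for _ in range(6)],0); np.save('G3.npy',G)
g0=cv2.cvtColor(cv2.imread('pics/top0.png'),cv2.COLOR_BGR2GRAY).astype(np.float32)
t1=cv2.resize(cv2.cvtColor(cv2.imread('pics/t1.png'),cv2.COLOR_BGR2GRAY),(65,52),interpolation=cv2.INTER_AREA).astype(np.float32)
for dx in(-.5,0,.5):
  for dy in(-.5,0,.5):
    u,v=p[0]+dx,p[1]+dy; print(dx,dy,nutang(g0,c,u,v),nutang(t1,c,u-385,v-218),nutang(G,c,u,v))
E
```

```text
(np.float64(418.5442196217335), np.float64(243.9988340023927))
-0.5 -0.5 121.3 12.3 312.7
-0.5 0 114.8 20.5 318.1
-0.5 0.5 108.7 28.3 323.8
0 -0.5 128.4 16.1 305.2
0 0 122.2 24.5 310.2
0 0.5 116.2 32.5 315.4
0.5 -0.5 135.4 20.3 297.2
0.5 0 129.3 28.8 301.8
0.5 0.5 123.5 37.1 306.5
```

Emit:
arm_command --plan '[[[0.0,-0.46,0,0,0,0.035],[0.03,-0.92,0,0,0,0.07],[0.03,-0.92,0,0,0,0.07],[0.03,-0.92,0,0,0,0.07]]]'

```text
t: 17.43
tool_pos: [0.416, -0.2626, 0.1764]
tool_rot: [2.815, 1.386, 0.007]
contact_force: [7.1, 1.1, 0.6]
opening: 0.0205
grip_force: 60.0
```

```bash
python3 - <<'E'
from h import *
arc(1.57)
c=calibration('top'); p=pix(c,(.4956,-.1582,.06))
G=np.mean([cv2.cvtColor(get_image('top')[0],cv2.COLOR_BGR2GRAY).astype(np.float32) for _ in range(6)],0); G3=np.load('G3.npy')
def fit(g):
    v,u=np.mgrid[243:250,416:425]; q=g[243:250,416:425]; w=np.clip(98-q,0,None)*(np.hypot(u-p[0]-.6,v-p[1]+.55)<5.2); w[(u<418)]=0
    m=np.array([np.average(u,weights=w),np.average(v,weights=w)]); C=np.cov(np.stack([u.ravel(),v.ravel()]),aweights=w.ravel()); e,V=np.linalg.eigh(C); d=V[:,1]*np.sign(V[1,1]); return m,np.degrees(np.arctan2(-d[1],d[0])),e
for g in(G3,G):
    print(nutang(g,c,p[0]+.6,p[1]-.55),nutang(g,c,p[0]+.5,p[1]),fit(g))
E
```

```text
t 17.43 pos [ 0.416  -0.2626  0.1764] yaw -37.57 q [-0.71  0.    2.08  0.    1.05 -0.06] F [7.1 1.1 0.6] T [ 0.3  -0.97  0.28] op 0.0205 grip 60.0
shift [-0.07 -0.07  0.04] turn [ 0.006 -0.002  0.002]
295.2 301.8 (array([420.40396821, 246.24523807]), np.float64(-61.493064036675186), array([0.38092993, 1.60765028]))
294.5 300.8 (array([420.43022508, 246.36205785]), np.float64(-62.75417641133259), array([0.40171686, 1.69783056]))
```

Emit:
arm_command --plan '[[[0.0,-0.33,0,0,0,0.025],[0.02,-0.66,0,0,0,0.05],[0.02,-0.66,0,0,0,0.05],[0.02,-0.66,0,0,0,0.05]]]'

```text
t: 18.07
tool_pos: [0.4109, -0.2585, 0.1764]
tool_rot: [2.848, 1.315, 0.007]
contact_force: [7.1, 1.1, 0.4]
opening: 0.0203
grip_force: 59.9
```

Emit:
arm_command --plan '[[[0,0,0,0,0,0],[0,0,0,0,0,0],[0,0,0,0,0,0],[0,0,0,0,0,0],[0,0,0,0,0,0],[0,0,-2,0,0,0],[0,0,-5,0,0,0],[0,0,-8,0,0,0],[0,0,-10,0,0,0],[0,0,-10,0,0,0]]]' --gripper -1

```text
t: 18.9
tool_pos: [0.4109, -0.2594, 0.2807]
tool_rot: [2.845, 1.313, 0.006]
contact_force: [0.9, -0.1, 0.5]
opening: 0.0856
grip_force: 0.0
```

```bash
python3 - <<'E'
from h import *
arc(1.62)
c=calibration('top'); p=pix(c,(.4956,-.1582,.06))
G=np.mean([cv2.cvtColor(get_image('top')[0],cv2.COLOR_BGR2GRAY).astype(np.float32) for _ in range(8)],0)
print(nutang(G,c,p[0]+.6,p[1]-.55),nutang(G,c,p[0]+.5,p[1]))
S=np.mean([get_image('side')[0].astype(np.float32) for _ in range(6)],0); T=np.mean([get_image('top')[0].astype(np.float32) for _ in range(4)],0)
a=cv2.resize(S[275:315,280:330],None,fx=8,fy=8,interpolation=cv2.INTER_CUBIC); b=cv2.resize(T[228:268,400:450],None,fx=8,fy=8,interpolation=cv2.INTER_CUBIC)
cv2.imwrite('pics/f.png',np.hstack([a,b]))
# predicted side pixels (crop) of line tip for turns
c2=calibration('side')
for t in(80,85,90,95):
    y=np.radians(-67.7-t)
    print(t,[[(np.array(pix(cc,(.4956+r*np.cos(y),-.1582+r*np.sin(y),.06)))-o)*8 for r in(0,.014)] for cc,o in((c2,(280,275)),(c,(400,228)))])
E
```

```text
t 18.9 pos [ 0.4109 -0.2594  0.2807] yaw -40.45 q [-0.72 -0.18  2.05 -0.    1.26 -0.01] F [ 0.9 -0.1  0.5] T [-0.01 -0.03 -0.  ] op 0.0856 grip 0.0
shift [ 0.   -0.23 10.47] turn [0.009 0.    0.001]
293.0 299.1
80 [[array([184.85200366, 105.99242257]), array([145.79677024, 133.61007188])], [array([148.35375697, 127.99067202]), array([171.26712637, 165.07591272])]]
85 [[array([184.85200366, 105.99242257]), array([142.91844439, 130.9605624 ])], [array([148.35375697, 127.99067202]), array([168.01994453, 166.86589749])]]
90 [[array([184.85200366, 105.99242257]), array([140.3676754, 128.1247371])], [array([148.35375697, 127.99067202]), array([164.62251104, 168.35987362])]]
95 [[array([184.85200366, 105.99242257]), array([138.16334771, 125.12529349])], [array([148.35375697, 127.99067202]), array([161.10075195, 169.54637916])]][ WARN:0@7.018] global loadsave.cpp:1063 imwrite_ Unsupported depth image for selected encoder is fallbacked to CV_8U.
```

View pics/f.png

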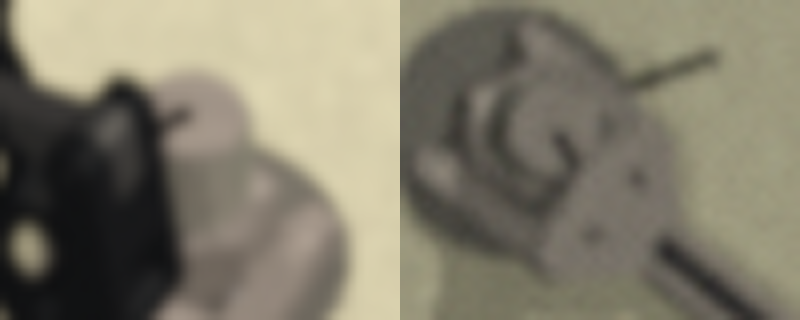

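The nut line in the top crop, (557,133) to (573,165), is at about 85°. I'll move clear for a cleaner check from the side view.

Emit:
arm_command --plan '[[[0,0,-5,0,0,0],[26.6,-22.7,-5,0,0,0],[26.6,-22.7,-5,0,0,0],[26.6,-22.7,-5,0,0,0],[26.6,-22.7,-5,0,0,0],[26.6,-22.7,-5,0,0,0],[26.6,-22.7,-5,0,0,0],[26.6,-22.7,-5,0,0,0],[26.6,-22.7,-5,0,0,0],[26.6,-22.7,-5,0,0,0],[26.6,-22.7,-5,0,0,0],[26.6,-22.7,-5,0,0,0]]]'

```text
t: 20.8
tool_pos: [0.4092, 0.0921, 0.3254]
tool_rot: [2.85, 1.32, -0.0]
contact_force: [0.2, -0.9, 0.4]
opening: 0.0854
grip_force: 0.0
```

```bash
cat > m.py <<'E'
from h import *
def line(n,win,thr,z=.06,rr=.0145,N=8):
    c=calibration(n); G=np.mean([cv2.cvtColor(get_image(n)[0],cv2.COLOR_BGR2GRAY).astype(np.float32) for _ in range(N)],0)
    x0,x1,y0,y1=win; P=[];W=[]
    q=cv2.resize(G[y0:y1,x0:x1],None,fx=6,fy=6,interpolation=cv2.INTER_CUBIC)
    for v in range(q.shape[0]):
        for u in range(q.shape[1]):
            X=ray(c,x0+(u+.5)/6-.5,y0+(v+.5)/6-.5,z)[:2]
            P.append(X);W.append(q[v,u])
    P=np.array(P);W=np.array(W); return P,W
def ana(P,W,C,rr=.0125):
    k=np.hypot(*(P-C).T)<rr; b=np.median(W[k]); w=np.clip(b-12-W[k],0,None); Q=P[k]; m=np.average(Q,0,w); K=np.cov((Q-m).T,aweights=w); e,V=np.linalg.eigh(K); d=V[:,1]
    if d@(m-C)<0: d=-d
    return m.round(4),np.degrees(np.arctan2(d[1],d[0])).round(1),np.sqrt(e).round(4),np.degrees(np.arctan2(*(m-C)[::-1])).round(1)
if __name__=='__main__':
    for n,w in(('top',(408,430,233,256)),('side',(285,325,275,305))):
        P,W=line(n,w,0)
        # top-disc centre = bright-region centroid near the estimate
        for C in((.4956,-.1582),(.4945,-.1600),(.4967,-.1565),(.4956,-.1612)): print(n,C,ana(P,W,np.array(C)))
E
python3 - <<'E'
import m
from h import *
c=calibration('side'); S=np.mean([get_image('side')[0].astype(np.float32) for _ in range(6)],0)
a=cv2.resize(S[270:330,270:330],None,fx=9,fy=9,interpolation=cv2.INTER_CUBIC); cv2.imwrite('pics/f2.png',a.clip(0,255).astype(np.uint8))
print((np.array(pix(c,(.4956,-.1582,.06)))-(270,270)+.5)*9)
E
python3 m.py
```

```text
[302.45850411 168.74147539]
top (0.4956, -0.1582) (array([ 0.4898, -0.1628]), np.float64(-151.7), array([0.0017, 0.0031]), np.float64(-141.9))
top (0.4945, -0.16) (array([ 0.4888, -0.1631]), np.float64(-156.6), array([0.0019, 0.0036]), np.float64(-151.5))
top (0.4967, -0.1565) (array([ 0.491 , -0.1614]), np.float64(-117.2), array([0.0022, 0.0044]), np.float64(-139.3))
top (0.4956, -0.1612) (array([ 0.4892, -0.1631]), np.float64(-151.6), array([0.0017, 0.0035]), np.float64(-163.5))
side (0.4956, -0.1582) (array([ 0.4898, -0.1616]), np.float64(-147.5), array([0.0019, 0.0035]), np.float64(-149.8))
side (0.4945, -0.16) (array([ 0.489 , -0.1622]), np.float64(-145.5), array([0.0019, 0.0039]), np.float64(-158.3))
side (0.4967, -0.1565) (array([ 0.4907, -0.161 ]), np.float64(-149.2), array([0.0019, 0.003 ]), np.float64(-143.4))
side (0.4956, -0.1612) (array([ 0.4892, -0.1621]), np.float64(-144.0), array([0.0019, 0.0038]), np.float64(-172.0))
```

View pics/f2.png

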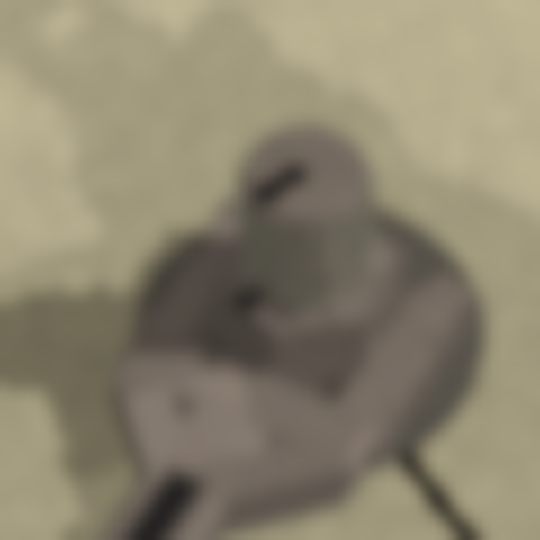

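The side crop shows the nut's line from (300,170) to (255,195), roughly 80 to 87°. Next I'll check the wrench's own yaw, since its jaws bound the nut angle.

```bash
python3 - <<'E'
from h import *
c=calibration('top'); im=np.mean([get_image('top')[0].astype(np.float32) for _ in range(4)],0).astype(np.uint8)
o=np.array([.4956,-.1582]); a=np.radians(49.6); w=np.array([np.cos(a),np.sin(a)])
us=np.array([pix(c,(*(o-r*w),.014)) for r in(.075,.165)]); print(us)
x0,x1=int(us[:,0].min()-6),int(us[:,0].max()+6); y0,y1=int(us[:,1].min()-4),int(us[:,1].max()+4)
print(x0,x1,y0,y1,axis2(im,c,(x0,x1,y0,y1),60,.014))
m=axis2(im,c,(x0,x1,y0,y1),60,.014)[0]; print(np.degrees(np.arctan2(*(o-m)[::-1])),np.linalg.norm(o-m))
E
```

```text
[[435.36937288 262.73389537]
 [460.84612343 285.2385713 ]]
429 466 258 289 (array([ 0.42905537, -0.24440253]), np.float64(51.77460731064045), (np.float64(-0.05105345880498866), np.float64(0.047165621163456836)), array([0.00128214, 0.02957914]))
52.3334105689473 0.10889932270867715
```

The wrench stands at about 52°, so it turned about 90.4°. Taking off the jaw play, the nut is at about 86°. I'll regrip and top up by about 3°.

```bash
python3 - <<'E'
from h import *
a=np.radians(52.1); go(.4956-.132*np.cos(a),-.1582-.132*np.sin(a),.30,-37.9)
E
```

```text
t 22.1 pos [0.4094 0.0915 0.3254] yaw -40.45 q [ 0.04 -0.42  2.16 -0.    1.4   0.75] F [ 0.3 -0.  -0.4] T [ 0.02 -0.    0.05] op 0.0853 grip 0.0
shift [-26.59  23.35   2.54] turn [ 0.    -0.    -0.044]
```

Emit:
arm_command --plan '[[[-26.6,23.3,0,0,0,-0.044],[-26.6,23.3,0,0,0,-0.044],[-26.6,23.3,0,0,0,-0.044],[-26.6,23.3,0,0,0,-0.044],[-26.6,23.3,0,0,0,-0.044],[-26.6,23.3,0,0,0,-0.044],[-26.6,23.3,0,0,0,-0.044],[-26.6,23.3,0,0,0,-0.044],[-26.6,23.3,0,0,0,-0.044],[-26.6,23.3,0,0,0,-0.044],[-26.6,23.3,0,0,0,-0.044],[-26.6,23.3,2,0,0,-0.044]]]'

```text
t: 23.1
tool_pos: [0.4153, -0.2626, 0.3091]
tool_rot: [2.817, 1.376, 0.005]
contact_force: [-0.2, 0.0, 1.1]
opening: 0.0856
grip_force: 0.0
```

```bash
python3 - <<'E'
from h import *
a=np.radians(52.1); go(.4956-.132*np.cos(a),-.1582-.132*np.sin(a),.176,-37.9)
E
```

```text
t 23.1 pos [ 0.4153 -0.2626  0.3091] yaw -37.93 q [-0.72 -0.2   2.01  0.    1.32 -0.05] F [-0.2  0.   1.1] T [-0.01  0.03  0.01] op 0.0856 grip 0.0
shift [-0.03 -0.18 13.31] turn [ 0.007 -0.    -0.001]
```

Emit:
arm_command --plan '[[[0,-0.1,4,0,0,0],[0,-0.1,8,0,0,0],[0,-0.1,11,0,0,0],[0,-0.1,12.6,0,0,0],[0,-0.1,12.9,0,0,0],[0,-0.1,12.9,0,0,0]]]'

```text
t: 23.6
tool_pos: [0.413, -0.2599, 0.1752]
tool_rot: [-2.819, -1.38, 0.002]
contact_force: [-0.3, 0.4, 0.3]
opening: 0.0853
grip_force: 0.0
```

Emit:
arm_command --plan '[[[0,0,0,0,0,0],[0,0,0,0,0,0],[0,0,0,0,0,0],[0,0,0,0,0,0],[0,0,0,0,0,0],[0,0,0,0,0,0],[0,0,0,0,0,0],[0,0,0,0,0,0],[0,0,0,0,0,0]]]' --gripper 1 --force 60

```text
t: 24.35
tool_pos: [0.414, -0.2621, 0.1776]
tool_rot: [2.821, 1.377, 0.002]
contact_force: [1.5, 0.0, 5.9]
opening: 0.0203
grip_force: 59.6
```

```bash
python3 - <<'E'
from h import *
a=np.radians(52.1); go(.4956-.132*np.cos(a),-.1582-.132*np.sin(a),.176,-37.9)
E
```

```text
t 24.35 pos [ 0.414  -0.2621  0.1776] yaw -37.94 q [-0.72 -0.    2.08  0.    1.06 -0.05] F [1.5 0.  5.9] T [-0.07 -0.16 -0.09] op 0.0203 grip 59.6
shift [0.01 0.05 0.16] turn [ 0.003  0.    -0.001]
```

Now a further arc of 0.09 rad (about 2° of which is flex).

Emit:
arm_command --plan '[[[0.01,-0.4,0,0,0,0.03],[0.03,-0.79,0,0,0,0.06],[0.05,-1.19,0,0,0,0.09],[0.05,-1.19,0,0,0,0.09],[0.05,-1.19,0,0,0,0.09]]]'

```text
t: 24.77
tool_pos: [0.4053, -0.2546, 0.1776]
tool_rot: [2.877, 1.249, 0.004]
contact_force: [4.5, -2.6, 2.1]
opening: 0.0201
grip_force: 59.2
```

Emit:
arm_command --plan '[[[0,0,0,0,0,0],[0,0,0,0,0,0],[0,0,0,0,0,0],[0,0,0,0,0,0],[0,0,0,0,0,0],[0,0,-2,0,0,0],[0,0,-5,0,0,0],[0,0,-8,0,0,0],[0,0,-11,0,0,0],[0,0,-15,0,0,0],[0,0,-15,0,0,0]]]' --gripper -1

```text
t: 25.68
tool_pos: [0.4059, -0.2552, 0.335]
tool_rot: [2.87, 1.246, 0.009]
contact_force: [1.3, -0.1, 1.3]
opening: 0.0854
grip_force: 0.0
```

Emit:
arm_command --plan '[[[26.6,-22.7,0,0,0,0],[26.6,-22.7,0,0,0,0],[26.6,-22.7,0,0,0,0],[26.6,-22.7,0,0,0,0],[26.6,-22.7,0,0,0,0],[26.6,-22.7,0,0,0,0],[26.6,-22.7,0,0,0,0],[26.6,-22.7,0,0,0,0],[26.6,-22.7,0,0,0,0],[26.6,-22.7,0,0,0,0],[26.6,-22.7,0,0,0,0],[26.6,-22.7,0,0,0,0]]]'

```text
t: 26.68
tool_pos: [0.4201, 0.095, 0.326]
tool_rot: [2.882, 1.25, -0.001]
contact_force: [0.3, 0.0, -0.5]
opening: 0.0854
grip_force: 0.0
```

```bash
python3 - <<'E'
from h import *
c=calibration('top'); im=np.mean([get_image('top')[0].astype(np.float32) for _ in range(4)],0).astype(np.uint8)
o=np.array([.4956,-.1582]); b=(429,466,258,289); r=axis2(im,c,b,60,.014); print(r, np.degrees(np.arctan2(*(o-r[0])[::-1])))
p=pix(c,(.4956,-.1582,.06)); G=cv2.cvtColor(im,cv2.COLOR_BGR2GRAY).astype(np.float32); print(nutang(G,c,p[0]+.6,p[1]-.55),nutang(G,c,p[0]+.5,p[1]))
go(.4,.1,.3,-43)
E
python3 m.py | grep 1582
```

```text
(array([ 0.42406458, -0.24151989]), np.float64(48.65884754584634), (np.float64(-0.049360167636804765), np.float64(0.048127692334760074)), array([0.0013203 , 0.02894345])) 49.35181618150955
287.5 292.9
t 26.88 pos [0.4203 0.0945 0.3263] yaw -43.22 q [ 0.05 -0.38  2.13 -0.    1.39  0.8 ] F [ 0.9 -0.3 -0.1] T [ 0.01  0.02 -0.02] op 0.0857 grip 0.0
shift [-0.98 -1.86  2.63] turn [ 0.     0.    -0.004]
top (0.4956, -0.1582) (array([ 0.4895, -0.1619]), np.float64(-156.3), array([0.0018, 0.0032]), np.float64(-148.7))
side (0.4956, -0.1582) (array([ 0.4898, -0.1611]), np.float64(-153.9), array([0.0019, 0.0034]), np.float64(-153.1))
```

The wrench is at about 49°, so the nut is at about 89 to 90°, and the line readings (86 to 94°) agree. The arm is clear, so I'm handing in.

```bash
python3 -c "
from station import finish_job
print(finish_job())"
```

```text
the job is handed in; nothing more can be done
None
```

I turned the large nut finger-tight by hand, then about a quarter turn more with the wrench (estimated 89°; camera readings 86–94°), and handed in at about 27 s with the wrench lying flat on the nut and the arm clear.

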